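# Fit the paddle to the docked stick mixer

## Task

Take the flat green paddle out of the attachment caddy and set its shank down into the collet of the docked mixer, feeling gently for the drive slot by turning it until it drops fully home, and let go of it. Then turn the collet nut clockwise as seen from above until it comes up against its stop, so that the jaws grip the shank, and let go. Do not ram or wrench the paddle, and leave the other attachments, the jar and the mug where they are.

Things in the scene. Friction and masses are not known exactly. Their poses are not given: they have to be found in the camera images.
- paddle: Attachment to fit: green flat blade on a steel shank, 98 mm tall, 70 g, loose and upright in a caddy hole. Origin at the drive tang's lower end, z up. Upward: flat tang to z=12 (5 along x, 12.8 along y), round shank 14 in diameter to z=58, collar 20 in diameter to z=64, blade to z=98 (10 thick along x, 36 wide along y; y roughly along the row of holes). Fits equally after a half turn about z.
- paddle_blade (a point): Point on the paddle's axis in the blade, 85 mm above the tang's end: the place to grip it, across the 10 mm thickness. 13 mm below the blade's top and 21 mm above the collar.
- caddy: Fixed pale wooden block 70 x 250 x 45 mm, origin at the centre of its underside, row of three holes along its y at -80, 0 and +80 mm. Holes are 17 mm wide and 40 mm deep (floor 5 mm above the counter). Each holds an attachment; which hole holds which changes.
- unit: Mixer motor unit, standing nose up, fixed in its grey square dock (110 x 110 x 26 mm) on the counter. Origin under the dock's centre, on the collet's vertical axis; the green switch is on its -x side. Black body 72 mm in diameter to 79 mm high and a dark neck of the same width to 92 mm; the collet nut above.
- gearcase: Fixed gear case in the unit's neck, origin on the collet axis at the drive slot's floor, 80 mm above the counter; z up, axes parallel to the unit's. Carries the braked drive spindle (it does not turn) with the slot. Fully home, the paddle's tang end is here and its collar stands 4 mm above the nut. Pressing or twisting the paddle on it with 40 N damages it; 3 to 8 N is enough to feel.
- slot_mouth (a point): Centre of the drive slot's mouth in the spindle's flat top, 92 mm above the counter: 14 x 6.2 mm, 12 mm deep. Its long side lies level at a fixed but unknown angle about z, any at all, not measured: to be felt for (half a turn finds it). The paddle's tang (long side y) drops in within about 0.1 rad of it; else it rests here. The readings of this point do not tell the angle.
- nut (a joint): Ribbed aluminium collet nut with a red mark, on the unit's axis: 16-sided, 54 mm across flats (one flat faces the unit's -x at 0), 94 to 134 mm above the counter. Value in rad, growing clockwise from above; starts at 0 to 0.4, firm stop at 2.4. Jaws close 1 mm per rad, touch the shank at about 1.3, grip firmly from 2.2 to the stop. Friction 0.2 N m; it stays where left.
- nut_mouth (a point): Centre of the nut's top face, 134 mm above the counter. A funnel about 40 mm wide leads, 7 to 10 mm down, to a guide hole 15.2 mm in diameter for the 14 mm shank.
- jaw0: Collet jaw 1 of 3, small brass block inside the nut, 110 mm above the counter. Origin at the middle of its gripping face, 8.3 mm from the axis when open; its x axis points away from the collet axis.
- jaw1: Collet jaw 2 of 3, small brass block inside the nut, 110 mm above the counter. Origin at the middle of its gripping face, 8.3 mm from the axis when open; its x axis points away from the collet axis.
- jaw2: Collet jaw 3 of 3, small brass block inside the nut, 110 mm above the counter. Origin at the middle of its gripping face, 8.3 mm from the axis when open; its x axis points away from the collet axis.
- whisk: Bystander: small wire whisk attachment with a black collar, standing in the caddy, same shank and height as the paddle; origin at its lower end.
- hook: Bystander: steel dough hook attachment with a black collar, standing in the caddy, same shank, 102 mm tall; origin at its lower end.
- jar: Bystander: amber spice jar with a black cap, 44 mm in diameter, 90 mm tall, origin under its centre.
- mug: Bystander: white mug, 76 mm in diameter, 90 mm tall, origin under its centre.
Mind the look-alikes: they are no part of the job. What is shaped like the paddle but orange is not meant.

How it is judged (in metres and radians):
On the way, in this order (a step that is already met when the one before it is completed fails the run):
1. the paddle stands fully home in the drive slot, let go, with the nut still loose (z of paddle in the frame of gearcase below 0.003 m and horizontal distance between paddle and gearcase below 0.003 m and angle between paddle's own z axis and vertical below 0.08 rad and contact force between the fingers and paddle below 0.3 N and value of joint nut below 1 rad), for 0.2 s.
2. the nut is turned until all three jaws grip the shank (z of paddle in the frame of gearcase below 0.003 m and horizontal distance between paddle and gearcase below 0.003 m and angle between paddle's own z axis and vertical below 0.08 rad and contact force between paddle and jaw0 above 6 N and contact force between paddle and jaw1 above 6 N and contact force between paddle and jaw2 above 6 N), for 0.2 s.
At the end, for the whole second after the job is handed in: The paddle stands in the collet with its tang's end within 3 mm of the slot's floor and of the axis, tilted less than 0.08 rad, at rest; the nut is turned to 2.15 rad or more and each of the three jaws presses on the shank with more than 6 N (all of step 2 and linear speed of paddle below 0.02 m/s and value of joint nut above 2.15 rad); the robot touches nothing.
It fails at once if the paddle is pressed or wrenched against the gear case or drive spindle with more than 40 N (contact force between paddle and gearcase above 40 N).
It fails at once if another attachment is pulled out or shoved by more than 20 mm, or the jar or the mug is moved by more than 20 mm or tipped (distance of any of whisk, hook, jar, mug from where it was at the start of the episode above 0.02 m or angle between any of whisk, hook, jar, mug's own z axis and vertical above 0.3 rad).
It also fails if it takes over 72 s, if anything falls off the work surface, if the arm or the gripper's body presses on something with over 40 N, if the wrist force passes 120 N, or if a joint passes its speed limit or range.

## Robot

A 6-joint arm with a two-finger parallel gripper is mounted at the origin on the work surface. World frame = base frame: x ahead of the robot, y to its left, z up, the work surface at z = 0. Lengths are in m, angles in degrees, forces in N, time in s.
With the tool pointing down it reaches from about 0.3 to 0.75 m from the base axis. Payload 8.5 kg.
Tool frame: the origin (TCP) lies at the very end of the fingers, on their centre line; the grasp point (between the pads) lies 19 mm behind it (env.hold_point_z is the distance from the TCP to the grasp point, in m); z points along the fingers, y is the line along which they close (so a half turn about z gives the same grasp; the last joint's range is limited). The gripper opens to 85 mm and grips with 20 to 120 N. Pads are 22 mm wide; open, the fingers measure 114 mm over their backs; the gripper's body (76 mm by 85 mm) begins 54 mm behind the grasp point. The pads swing forward as they close: fully open they stand 13 mm farther back than shut.
Start: joints at [-80.575, 21.807, 74.336, -0, 83.858, -12.336], TCP at [0.204, -0.511, 0.231] pointing down, gripper open.
Joint ranges: [-178.18, 178.18], [-50.72, 133.34], [12.68, 142.11], [-81.47, 261.47], [9.98, 163.14], [-165.26, 165.26]. Speed limits (degrees/s): [136.94, 136.94, 180, 180, 180, 180].

## Interface

Orientations are given as a 3x3 rotation matrix whose columns are the frame's x, y, z axes.
In Python, from rig import env, optics gives the robot as it stands.
- The arm moves only by the shell command python3 -m jog 'ROWS' [OPENING] [FORCE]. ROWS is JSON, a list of rows, each an object with "linear": the shift along the tool's x, y, z in units of 40 mm (1.0 is 40 mm), a list of three; "roll": the turn about the tool's z in units of 5 degrees (1.0 is 5 degrees). A call has 1 to 12 rows; each row shifts and turns the commanded pose from where the row before left it, along the tool's axes as they then stand; what a row does not reach is not made up. A row lasts 1/12 s, in which the tool goes at most 41.7 mm and 7.16 degrees, less where a joint would pass 70% of its speed; a pose out of reach is approached as far as the arm can. A call is refused whole if a number of a shift passes 1 or a number of a turn 1, either way. A call with a gripper value outside its range is refused whole. OPENING is the opening, from -1 (shut) to 1 (fully open), set as the call begins (- or left out, the last holds). The fingers move at their own pace and stop on an object; FORCE is the grip in N (left out, the last holds). Time passes only in rows, so rows that do not move let the fingers close. It gives the time, the measured TCP pose, the force, the opening and the grip force at its end, in the units of the state.
- env.observe(): the state, without advancing time (a new reading comes with each control period).
- optics.get_image(name): name is "scene" or "top"; returns the picture (384x512x3 uint8, red, green, blue); there is no depth.
- optics.calibration(name): a dict with "fov_y" (degrees; the focal length in pixels is half the picture's height over the tangent of half this angle, whatever the lens; pixels are square), "cx", "cy" (the principal point, pixels), "T" (4x4, takes a point from camera to world coordinates). Camera axes: x right, y down, z forward; pixel columns grow to the right and rows downward; lengths in m; the calibration is good to about 2 mm. A picture is of the moment at which its call begins. calibration takes no time and is no camera call.
- env.close_job(): hands the job in; it is judged then, once.
The state is a dict: "time_s": time; "q": joint angles; "qvel": joint speeds; "joint_efforts": joint torques, N m; "position": TCP position; "tool_rot": TCP orientation; "ft_force": force on the tool from outside, world axes, zero at the start; "wrist_torque": the same for the moment, N m; "grip_width": finger opening in m; "gripper_force": force on a finger pad.
Only numpy, scipy, OpenCV 4.12 (cv2) and the standard library are available. Lean on these libraries where they do the work, as an engineer would, in place of code of your own. Each camera call takes 0.05 s, during which the arm holds its last target. There are 200 camera calls.

## Working session

There is one attempt and no reset: what is moved stays moved. The work goes in short steps, Python scripts to look and compute and a shell command to move; the robot and the scene stay as the last step left them, time stands still between calls to the robot, and variables do not carry over. Pictures are saved under pics/ and viewed, at most 10 in all, crops included, and the job is handed in when it is done.

```bash
mkdir -p pics; ls
python3 - <<'E'
from rig import env, optics
import cv2,numpy as np
s=env.observe()
for k,v in s.items(): print(k,np.round(v,3).tolist())
print(env.hold_point_z)
for n in("scene","top"):
    c=optics.calibration(n); print(n,c)
    cv2.imwrite(f"pics/{n}0.png",optics.get_image(n)[...,::-1])
E
```

```text
pics
time_s 0.0
q [-80.574, 21.841, 74.384, 0.001, 83.859, -12.333]
qvel [-0.1, 0.011, -0.064, 0.091, -0.025, -0.014]
joint_efforts [0.005, -44.846, -23.127, 0.0, 0.005, -0.0]
position [0.204, -0.511, 0.231]
tool_rot [[0.929, 0.371, -0.0], [0.371, -0.929, 0.001], [0.0, -0.001, -1.0]]
ft_force [0.488, 0.18, -0.198]
wrist_torque [0.031, -0.011, 0.007]
gripper_force 0.0
grip_width 0.086
0.0187
scene {'fov_y': 53.88865615588165, 'cx': 253.29803222645538, 'cy': 189.5296106899656, 'T': array([[-0.27181004,  0.72704431, -0.63049653,  1.18783684],
       [ 0.9622317 ,  0.21563603, -0.16616633,  0.13948177],
       [ 0.01514748, -0.65184943, -0.75819712,  0.87330928],
       [ 0.        ,  0.        ,  0.        ,  1.        ]])}
top {'fov_y': 57.91337675276227, 'cx': 255.9978141294569, 'cy': 192.4207733645818, 'T': array([[ 4.73448361e-02, -9.73944526e-01,  2.21789373e-01,
         3.58859981e-01],
       [-9.98878319e-01, -4.59950142e-02,  1.12500338e-02,
        -2.46530176e-02],
       [-7.55703436e-04, -2.22073227e-01, -9.75029697e-01,
         9.28388327e-01],
       [ 0.00000000e+00,  0.00000000e+00,  0.00000000e+00,
         1.00000000e+00]])}
```

View pics/scene0.png

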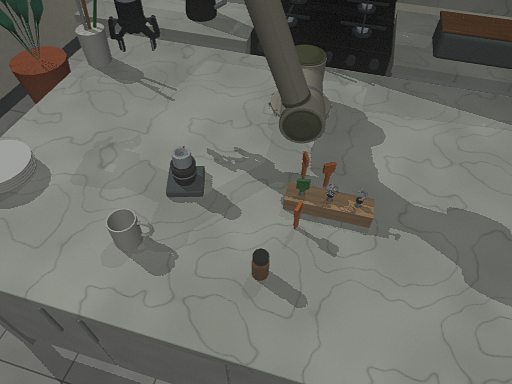

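View pics/top0.png

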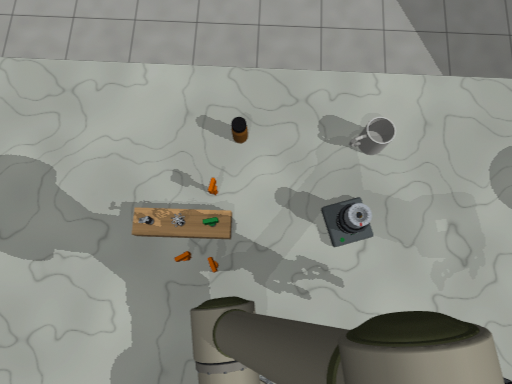

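In the top view, the candidates are green at (211,221) in the caddy, and orange at (213,186), (183,257) and (213,265), standing loose. The green one in the caddy fits the description. The nut is at about (358,215) and the dock at about (347,222). I'll confirm with one enlarged crop.

```bash
cat > h.py <<'E'
from rig import env, optics
import cv2,numpy as np
def ray(n,u,v):
    c=optics.calibration(n);f=192/np.tan(np.radians(c["fov_y"]/2))
    d=c["T"][:3,:3]@np.array([(u-c["cx"])/f,(v-c["cy"])/f,1]);return c["T"][:3,3],d/np.linalg.norm(d)
def onz(n,u,v,z):
    o,d=ray(n,u,v);return o+d*(z-o[2])/d[2]
def tri(a,b):
    (o1,d1),(o2,d2)=ray("top",*a),ray("scene",*b)
    s=np.linalg.lstsq(np.c_[d1,-d2],o2-o1,rcond=None)[0]
    p,q=o1+d1*s[0],o2+d2*s[1];return (p+q)/2,np.linalg.norm(p-q)
def px(n,P):
    c=optics.calibration(n);f=192/np.tan(np.radians(c["fov_y"]/2))
    p=np.linalg.inv(c["T"])@np.r_[P,1];return np.array([c["cx"],c["cy"]])+f*p[:2]/p[2]
E
python3 - <<'E'
from h import *
t=cv2.imread("pics/top0.png");s=cv2.imread("pics/scene0.png")
z=lambda im,x,y:cv2.resize(im[y:y+70,x:x+96],None,fx=4.1,fy=4.1,interpolation=cv2.INTER_CUBIC)
cv2.imwrite("pics/crop1.png",np.vstack([np.hstack([z(t,165,185),z(t,305,180)]),np.hstack([z(s,275,145),z(s,140,135)])]))
for n,im in(("top",t),("scene",s)):
    h=cv2.cvtColor(im,cv2.COLOR_BGR2HSV)
    for nm,lo,hi in(("green",(50,100,30),(90,255,255)),("orange",(3,160,90),(14,255,255)),("red",(170,90,60),(179,255,255))):
        k,l,st,c=cv2.connectedComponentsWithStats(cv2.inRange(h,lo,hi))
        for i in range(1,k):
            if 6<st[i,4]<2000:
                ys,xs=np.where(l==i); r=cv2.minAreaRect(np.c_[xs,ys].astype(np.float32))
                print(n,nm,st[i].tolist(),c[i].round(1),np.round(r[1],1),round(r[2],1), onz(n,*c[i],.1).round(3))
E
```

```text
top green [203, 217, 15, 9, 96] [210.5 221. ] [ 7.6 14.5] 78.7 [0.472 0.091 0.1  ]
top green [340, 237, 5, 5, 17] [342.  239.4] [3.5 3.5] 45.0 [ 0.443 -0.225  0.1  ]
top orange [208, 181, 9, 14, 60] [213.4 188.5] [13.  8.] 90.0 [0.552 0.09  0.1  ]
top orange [175, 251, 14, 10, 72] [182.2 256.3] [ 7.5 14.8] 61.4 [0.385 0.151 0.1  ]
top orange [208, 257, 10, 15, 78] [212.4 263.9] [15.2  7.6] 71.6 [0.371 0.079 0.1  ]
scene green [1, 0, 26, 17, 127] [16.4  5.4] [16. 25.] 90.0 [-0.212 -1.364  0.1  ]
scene green [31, 0, 12, 21, 93] [36.   7.3] [20.2 10.3] 77.9 [-0.222 -1.269  0.1  ]
scene green [93, 0, 3, 27, 65] [94.1 13.6] [26.  2.] 90.0 [-0.246 -0.988  0.1  ]
scene green [0, 9, 15, 24, 108] [ 6.  21.3] [26.5 10.1] 48.0 [-0.069 -1.305  0.1  ]
scene green [22, 14, 6, 9, 21] [25.4 17.8] [7.8 4.1] 76.0 [-0.121 -1.248  0.1  ]
scene green [37, 17, 3, 6, 9] [38.1 19.7] [1.5 5.3] 14.0 [-0.122 -1.185  0.1  ]
scene green [297, 179, 13, 3, 30] [303.8 179.8] [ 2. 12.] 90.0 [0.471 0.094 0.1  ]
scene green [297, 187, 8, 4, 13] [301.2 188.5] [7.5 2.5] 11.3 [0.504 0.094 0.1  ]
scene orange [303, 152, 6, 26, 44] [305.3 163.7] [ 4.4 25.1] 3.2 [0.408 0.087 0.1  ]
scene orange [324, 162, 12, 10, 39] [330.9 165.3] [11.4  8.1] 40.6 [0.393 0.159 0.1  ]
scene orange [324, 167, 7, 20, 42] [327.  176.2] [ 5.3 19.1] 3.2 [0.439 0.154 0.1  ]
scene orange [295, 201, 8, 10, 34] [298.3 205.8] [ 3.1 10.5] 33.7 [0.565 0.098 0.1  ]
```

View pics/crop1.png

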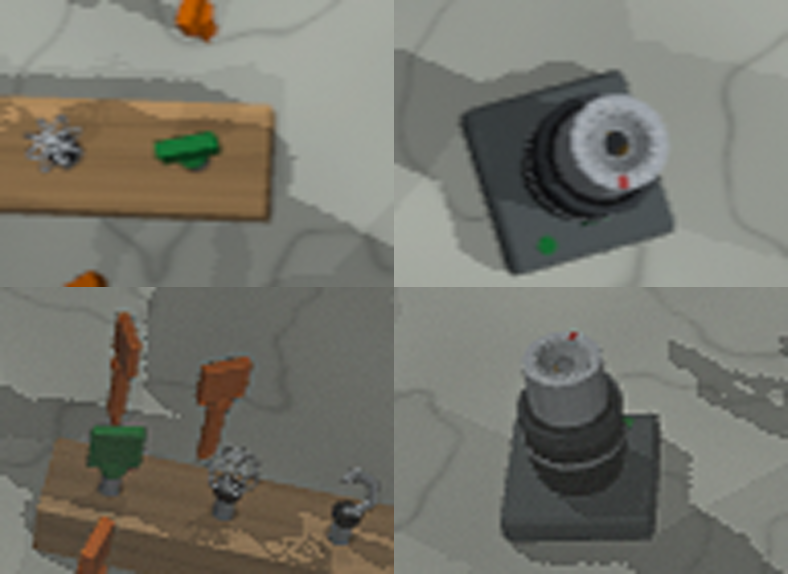

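The crop confirms that the green flat blade is in the caddy, in the end hole nearest the mixer, with the whisk and then the hook beside it. The orange ones stand outside the caddy. Next I'll measure the blade's top face, the nut ring and the switch.

Run:
```python
from h import *
t=cv2.imread("pics/top0.png");s=cv2.imread("pics/scene0.png")
def ub(i,j,x,y): return ((i+.5)/4.1-.5+x,(j+.5)/4.1-.5+y)
# blade top-face corners read from the crop (top view)
c=[onz("top",*ub(i,j,165,185),.103) for i,j in((155,147),(216,131),(219,147),(157,161))]
print("blade",np.mean(c,0).round(4), [np.linalg.norm(c[i]-c[(i+1)%4]).round(4) for i in range(4)])
for a,b in((0,1),(3,2)): d=c[b]-c[a];print("dir deg",np.degrees(np.arctan2(d[1],d[0])).round(1))
c2=[onz("scene",*ub(i,j-287,275,145),.103) for i,j in((89,431),(143,431),(146,426),(92,426))]
print("blade scene",np.mean(c2,0).round(4)); d=c2[1]-c2[0];print(np.degrees(np.arctan2(d[1],d[0])))
# nut ring
for n,im,(x,y,w,h) in(("top",t,(342,198,34,34)),("scene",s,(168,142,26,17))):
    g=cv2.cvtColor(cv2.resize(im[y:y+h,x:x+w],None,fx=4,fy=4,interpolation=cv2.INTER_CUBIC),cv2.COLOR_BGR2GRAY)
    if n=="top":
        ys,xs=np.where(g>135)
    for th in(125,140,155):
        cs,_=cv2.findContours((g>th).astype(np.uint8),cv2.RETR_EXTERNAL,cv2.CHAIN_APPROX_NONE)
        k=max(cs,key=cv2.contourArea);(ex,ey),ax,an=cv2.fitEllipse(cv2.convexHull(k))
        u,v=(ex+.5)/4-.5+x,(ey+.5)/4-.5+y
        print(n,th,round(u,1),round(v,1),np.round(ax,1)/4,onz(n,u,v,.134).round(4))
A=onz("top",*ub(617-393.6,141,305,180),.134);B=onz("scene",*ub(561.5-393.6,361-287,140,135),.134)
print("nut eye",A.round(4),B.round(4),tri(ub(617-393.6,141,305,180),ub(561.5-393.6,361-287,140,135)))
# dock top corners from crop
D=[onz("top",*ub(i-393.6,j,305,180),.026) for i,j in((462,117),(620,71),(673,228),(512,272))]
print("dock",np.mean(D,0).round(4),[np.linalg.norm(D[i]-D[(i+1)%4]).round(3) for i in range(4)])
sw=onz("top",342,239.4,.026);print("switch",sw.round(4),np.degrees(np.arctan2(*(A-sw)[1::-1])))
m=onz("top",*ub(623-393.6,182,305,180),.134);print("mark ang",np.degrees(np.arctan2(*(m-A)[1::-1])))
K=[onz("top",*ub(i,j,165,185),.045) for i,j in((273,106),(270,217))]
print("caddy end",np.mean(K,0).round(4),K)
```

```text
blade [0.4729 0.0913 0.103 ] [np.float64(0.0366), np.float64(0.0096), np.float64(0.0369), np.float64(0.0083)]
dir deg -72.4
dir deg -74.4
blade scene [0.4716 0.0928 0.103 ]
106.55995845782111
top 125 373.1 214.2 [34.05  50.125] [ 0.5007 -0.2885  0.134 ]
top 140 373.8 214.2 [34.    51.025] [ 0.5007 -0.2903  0.134 ]
top 155 360.0 214.2 [21.7   23.325] [ 0.4992 -0.2583  0.134 ]
scene 125 177.9 149.6 [18.2 52.7] [ 0.4904 -0.2673  0.134 ]
scene 140 175.2 156.8 [2.   5.35] [ 0.5193 -0.263   0.134 ]Traceback (most recent call last):
  File "<stdin>", line 17, in <module>
ValueError: max() iterable argument is empty
```

Run:
```python
from h import *
def ub(i,j,x,y): return ((i+.5)/4.1-.5+x,(j+.5)/4.1-.5+y)
a=ub(617-393.6,141,305,180);b=ub(561.5-393.6,361-287,140,135)
A=onz("top",*a,.134);B=onz("scene",*b,.134)
print("nut eye",a,b,A.round(4),B.round(4),tri(a,b))
D=[onz("top",*ub(i-393.6,j,305,180),.026) for i,j in((462,117),(620,71),(673,228),(512,272))]
print("dock",np.mean(D,0).round(4),[np.linalg.norm(D[i]-D[(i+1)%4]).round(3) for i in range(4)])
E_=[onz("scene",*ub(i-393.6,j-287,140,135),.026) for i,j in((515,416),(659,416),(655,527),(503,527))]
print("dock scene",np.mean(E_,0).round(4),[np.linalg.norm(E_[i]-E_[(i+1)%4]).round(3) for i in range(4)])
sw=onz("top",342,239.4,.026);print("switch",sw.round(4),np.degrees(np.arctan2(*(A-sw)[1::-1])))
m=onz("top",*ub(623-393.6,182,305,180),.134);print("mark ang",np.degrees(np.arctan2(*(m-A)[1::-1])))
K=[onz("top",*ub(i,j,165,185),.045) for i,j in((273,106),(270,217))]
print("caddy end",K)
s=env.observe();R=s["tool_rot"];print(np.degrees(np.arctan2(R[1,1],R[0,1])))
```

```text
nut eye (359.109756097561, 214.0121951219512) (180.5731707317073, 152.6707317073171) [ 0.4996 -0.2563  0.134 ] [ 0.4998 -0.2553  0.134 ] (array([ 0.49954948, -0.25593424,  0.13374428]), np.float64(0.0008913600287727137))
dock [ 0.4979 -0.2554  0.026 ] [np.float64(0.108), np.float64(0.105), np.float64(0.107), np.float64(0.103)]
dock scene [ 0.5015 -0.2526  0.026 ] [np.float64(0.109), np.float64(0.11), np.float64(0.108), np.float64(0.11)]
switch [ 0.4501 -0.2424  0.026 ] -15.726774816114593
mark ang -172.7864008289872
caddy end [array([0.50905437, 0.04717991, 0.045     ]), array([0.43950462, 0.04463579, 0.045     ])]
-68.24058925249157
```

```bash
python3 -m jog '[{"linear":[0.739,-0.72,0]},{"linear":[0.739,-0.72,0]},{"linear":[0.739,-0.72,0]},{"linear":[0.739,-0.72,0]},{"linear":[0.739,-0.72,0]},{"linear":[0.739,-0.72,0]},{"linear":[0.739,-0.72,0]},{"linear":[0.739,-0.72,0]}]' 0 40
python3 -m jog '[{"linear":[0.739,-0.72,0]},{"linear":[0.739,-0.72,0]},{"linear":[0.739,-0.72,0]},{"linear":[0.739,-0.72,0]},{"linear":[0.739,-0.72,0]},{"linear":[0.739,-0.72,0]},{"linear":[0.739,-0.72,0]},{"linear":[0.739,-0.72,0]}]'
python3 -m jog '[{"linear":[0,0,0.1],"roll":-1},{"linear":[0,0,0.1],"roll":-1},{"linear":[0,0,0.1],"roll":-1},{"linear":[0,0,0.1],"roll":-1},{"linear":[0,0,0.1],"roll":-1},{"linear":[0,0,0.1],"roll":-1},{"linear":[0,0,0.1],"roll":-1},{"linear":[0,0,0.1],"roll":-1},{"linear":[0,0,0.1],"roll":-1},{"linear":[0,0,0.1],"roll":-1},{"linear":[0,0,0.1],"roll":-1},{"linear":[0,0,0.1],"roll":-1}]'
python3 -m jog '[{"linear":[0,0,0],"roll":-1},{"linear":[0,0,0],"roll":-1},{"linear":[0,0,0],"roll":-1},{"linear":[0,0,0],"roll":-1},{"linear":[0,0,0],"roll":-0.97},{"linear":[0,0,0]},{"linear":[0,0,0]}]'
cat >> h.py <<'E'
def go(x,y,z=None):
    s=env.observe();R=np.array(s["tool_rot"]);p=np.array(s["position"])
    d=R.T@(np.array([x,y,p[2] if z is None else z])-p)
    print("t",s["time_s"],"p",p.round(4),"units",(d/.04).round(3),"yaw y",np.degrees(np.arctan2(R[1,1],R[0,1])).round(2),"q6",round(s["q"][5],1),"z",R[:,2].round(4),"w",round(s["grip_width"],4),"F",np.round(s["ft_force"],1))
E
python3 -c "
from h import *
go(.4723,.092,.0713)"
```

```text
time_s: 1.1
position: [0.2038, -0.5106, 0.1828]
tool_rot: [[0.139, 0.99, -0.0], [0.99, -0.139, 0.001], [0.001, -0.0, -1.0]]
ft_force: [0.5, 0.2, -0.0]
grip_width: 0.0855
gripper_force: 0.0
t 1.1 p [ 0.2038 -0.5106  0.1828] units [15.849  4.552  2.799] yaw y -7.99 q6 -72.6 z [-1.e-04  9.e-04 -1.e+00] w 0.0855 F [ 0.5  0.2 -0. ]invalid input
invalid input
invalid input
```

```bash
python3 -m jog '[{"linear":[0.932,0.268,0],"roll":0},{"linear":[0.932,0.268,0],"roll":0},{"linear":[0.932,0.268,0],"roll":0},{"linear":[0.932,0.268,0],"roll":0},{"linear":[0.932,0.268,0],"roll":0},{"linear":[0.932,0.268,0],"roll":0},{"linear":[0.932,0.268,0],"roll":0},{"linear":[0.932,0.268,0],"roll":0},{"linear":[0.932,0.268,0],"roll":0}]' 0 40
python3 -m jog '[{"linear":[0.932,0.268,0],"roll":0},{"linear":[0.932,0.268,0],"roll":0},{"linear":[0.932,0.268,0],"roll":0},{"linear":[0.932,0.268,0],"roll":0},{"linear":[0.932,0.268,0],"roll":0},{"linear":[0.932,0.268,0],"roll":0},{"linear":[0.932,0.268,0],"roll":0},{"linear":[0.932,0.268,0],"roll":0}]'
python3 -m jog '[{"linear":[0,0,0],"roll":-1},{"linear":[0,0,0],"roll":-1},{"linear":[0,0,0],"roll":-1},{"linear":[0,0,0],"roll":-1},{"linear":[0,0,0],"roll":-0.92},{"linear":[0,0,0],"roll":0},{"linear":[0,0,0],"roll":0}]'
python3 -c "
from h import *
go(.4723,.092,.0713)"
```

```text
time_s: 1.85
position: [0.3477, -0.1907, 0.1833]
tool_rot: [[0.144, 0.99, -0.0], [0.99, -0.144, 0.0], [0.0, -0.0, -1.0]]
ft_force: [0.0, -0.7, 1.0]
grip_width: 0.0425
gripper_force: 0.0
time_s: 2.52
position: [0.4753, 0.0924, 0.1831]
tool_rot: [[0.143, 0.99, -0.0], [0.99, -0.143, -0.0], [-0.0, -0.0, -1.0]]
ft_force: [1.1, -0.6, 0.4]
grip_width: 0.0429
gripper_force: 0.0
time_s: 3.1
position: [0.4749, 0.0904, 0.1831]
tool_rot: [[-0.279, 0.96, -0.001], [0.96, 0.279, 0.0], [0.0, -0.001, -1.0]]
ft_force: [-0.5, 0.3, 0.4]
grip_width: 0.0423
gripper_force: 0.0
t 3.1 p [0.4749 0.0904 0.1831] units [ 0.057 -0.05   2.796] yaw y 16.22 q6 -19.5 z [-6.e-04  1.e-04 -1.e+00] w 0.0423 F [-0.5  0.3  0.4]
```

```bash
python3 -m jog '[{"linear":[0.057,-0.05,0.6],"roll":0},{"linear":[0,0,0.6],"roll":0},{"linear":[0,0,0.6],"roll":0},{"linear":[0,0,0.5],"roll":0},{"linear":[0,0,0.3],"roll":0},{"linear":[0,0,0.2],"roll":0},{"linear":[0,0,0],"roll":0},{"linear":[0,0,0],"roll":0}]'
python3 -c "
from h import *
go(.4723,.092,.0713);print(np.round(env.observe()['q'],1))
im=optics.get_image('scene')[130:240,240:390,::-1];t=optics.get_image('top')[165:275,140:290,::-1]
cv2.imwrite('pics/g1.png',cv2.resize(np.hstack([im,t]),None,fx=2.6,fy=2.6,interpolation=2))"
```

```text
time_s: 3.77
position: [0.4727, 0.0919, 0.0716]
tool_rot: [[-0.281, 0.96, 0.0], [0.96, 0.281, 0.0], [-0.0, 0.0, -1.0]]
ft_force: [0.3, 0.5, 0.0]
grip_width: 0.0428
gripper_force: 0.0
t 3.7667 p [0.4727 0.0919 0.0716] units [ 0.005 -0.01   0.007] yaw y 16.3 q6 -19.4 z [ 1.e-04  0.e+00 -1.e+00] w 0.0428 F [0.3 0.5 0. ]
[ -3.1  26.1  98.4   0.   55.5 -19.4]
```

View pics/g1.png

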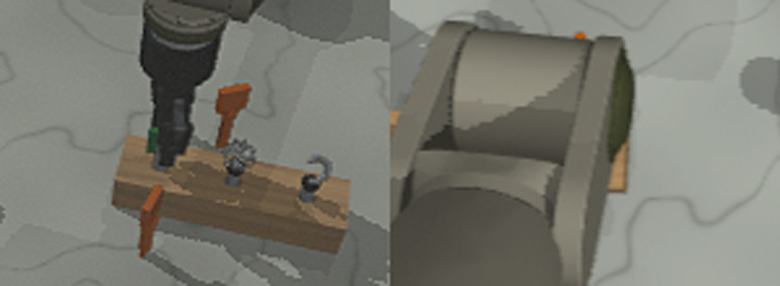

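The fingers straddle the green blade (visible at (153,140) in the crop) and are clear of the orange pieces. Closing and lifting.

```bash
python3 -m jog '[{"linear":[0,0,0],"roll":0},{"linear":[0,0,0],"roll":0},{"linear":[0,0,0],"roll":0},{"linear":[0,0,0],"roll":0},{"linear":[0,0,0],"roll":0},{"linear":[0,0,0],"roll":0},{"linear":[0,0,0],"roll":0},{"linear":[0,0,0],"roll":0}]' -1 40
python3 -m jog '[{"linear":[0,0,-0.2],"roll":0},{"linear":[0,0,-0.4],"roll":0},{"linear":[0,0,-0.5],"roll":0},{"linear":[0,0,-0.5],"roll":0},{"linear":[0,0,-0.5],"roll":0},{"linear":[0,0,-0.6],"roll":0},{"linear":[0,0,-0.6],"roll":0},{"linear":[0,0,-0.5],"roll":0},{"linear":[0,0,-0.3],"roll":0},{"linear":[0,0,0],"roll":0},{"linear":[0,0,0],"roll":0}]'
python3 -c "
from h import *
go(.4997,-.256)"
```

```text
time_s: 4.53
position: [0.4727, 0.0918, 0.0718]
tool_rot: [[-0.282, 0.96, 0.001], [0.96, 0.282, -0.0], [-0.0, 0.001, -1.0]]
ft_force: [-2.1, -0.8, 5.5]
grip_width: 0.0091
gripper_force: 41.9
time_s: 5.45
position: [0.4723, 0.092, 0.2354]
tool_rot: [[-0.282, 0.96, 0.0], [0.96, 0.282, 0.0], [-0.0, 0.0, -1.0]]
ft_force: [-0.3, 0.4, -1.1]
grip_width: 0.0092
gripper_force: 41.0
t 5.45 p [0.4723 0.092  0.2354] units [-8.54  -1.794 -0.   ] yaw y 16.36 q6 -19.5 z [ 5.e-04  1.e-04 -1.e+00] w 0.0092 F [-0.3  0.4 -1.1]
```

```bash
python3 -m jog '[{"linear":[-0.4,-0.083,0],"roll":0},{"linear":[-0.8,-0.169,0],"roll":0},{"linear":[-0.8,-0.169,0],"roll":0},{"linear":[-0.8,-0.169,0],"roll":0},{"linear":[-0.8,-0.169,0],"roll":0},{"linear":[-0.8,-0.169,0],"roll":0},{"linear":[-0.8,-0.169,0],"roll":0},{"linear":[-0.8,-0.169,0],"roll":0},{"linear":[-0.8,-0.169,0],"roll":0},{"linear":[-0.8,-0.169,0],"roll":0},{"linear":[-0.7,-0.145,0],"roll":0},{"linear":[-0.24,-0.045,0],"roll":0}]'
python3 -m jog '[{"linear":[0,0,0],"roll":0},{"linear":[0,0,0],"roll":0},{"linear":[0,0,0],"roll":0}]'
python3 -c "
from h import *
go(.4997,-.256)
P=np.array(env.observe()['position'])
for z in(-.0666,-.0546,-.0086): print(px('scene',P+[0,0,z]).round(1))
im=optics.get_image('scene')[:,:,::-1][90:200,120:260]
cv2.imwrite('pics/m1.png',cv2.resize(im,None,fx=5,fy=5,interpolation=2))"
```

```text
time_s: 6.45
position: [0.4993, -0.2593, 0.2333]
tool_rot: [[-0.279, 0.96, -0.002], [0.96, 0.279, 0.001], [0.002, -0.002, -1.0]]
ft_force: [0.2, 0.0, -0.6]
grip_width: 0.0093
gripper_force: 40.9
time_s: 6.7
position: [0.4997, -0.2545, 0.2349]
tool_rot: [[-0.283, 0.959, -0.001], [0.959, 0.283, 0.001], [0.001, -0.001, -1.0]]
ft_force: [0.7, 0.1, -1.0]
grip_width: 0.0092
gripper_force: 40.9
t 6.7 p [ 0.4997 -0.2545  0.2349] units [-0.035 -0.011 -0.   ] yaw y 16.43 q6 -55.5 z [-9.0e-04  1.1e-03 -1.0e+00] w 0.0092 F [ 0.7  0.1 -1. ]
[179.2 143.6]
[178.6 140.3]
[176.2 127.1]
```

View pics/m1.png

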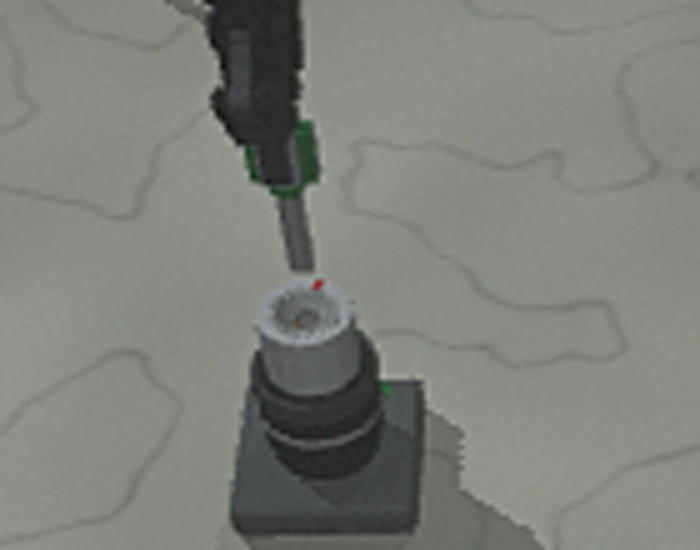

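The paddle hangs upright above the nut, with its tip at crop (302,270) and the nut ring at (305,312). It looks about 1 px right of the tool axis, so I'll measure the shank centreline.

Run:
```python
from h import *
im=optics.get_image('scene');g=cv2.cvtColor(im,cv2.COLOR_RGB2GRAY).astype(float)
P=np.array(env.observe()['position'])
for z in(-.060,-.052,-.044,-.036,-.028,-.020,-.012):
    u,v=px('scene',P+[0,0,z]);r=int(round(v));zz=z
    row=g[r,160:200]; x=np.arange(160,200)
    bg=np.median(row); w=np.clip(bg-row-12,0,None); w[abs(x-u)>7]=0
    c=(w*x).sum()/w.sum(); print(z,r,round(u,1),round(c,2),round(c-u,2),(w>0).sum(),row[12:30].astype(int))
a,b=px('scene',P+[0,.001,0])-px('scene',P);print(a,b)
t=optics.get_image('top');cv2.imwrite('pics/t.png',t[...,::-1])
h=cv2.cvtColor(t,cv2.COLOR_RGB2HSV);print(px('top',P),px('top',P-[0,0,.05]), h[205:222:4,350:370:4,2])
```

```text
-0.06 142 178.8 179.85 1.03 6 [142 142 143 144 143 121  73  79  80  73  84 151 142 144 141 141 141 140]
-0.052 140 178.4 179.37 0.95 6 [143 142 143 146 146 103  78  83  80  78 116 149 142 144 141 144 141 143]
-0.044 137 178.0 178.9 0.88 6 [144 144 145 145 125  67  81  82  72  78 133 149 145 145 142 144 144 144]
-0.036 135 177.6 178.55 0.94 6 [142 145 147 144 104  71  84  81  72  98 153 145 144 144 146 144 143 144]
-0.028 133 177.2 178.16 0.96 6 [141 146 150 143  65  81  83  76  73 111 151 146 146 145 146 145 146 143]
-0.02 130 176.8 177.68 0.89 6 [144 148 148 106  75  84  81  70  89 156 147 148 148 145 145 143 137 133]
-0.012 128 176.4 176.76 0.39 7 [152 144  59  51  57  56  58  55  96 160 153 149 149 147 145 145 140 134]
0.35673148375329333 0.07188254629159019
[372.68649037 205.77077397] [365.15071007 210.02232197] [[116 126 133 138 142]
 [114 119 125 131  87]
 [ 98 101 104  72  84]
 [ 77  77  78  82  88]
 [ 76  79  83  88  95]]
```

Offset is about 2.6 mm along tool x. I'll correct it and lower gently into the funnel.

```bash
python3 -m jog '[{"linear":[-0.078,-0.002,0.2],"roll":0},{"linear":[0,0,0.3],"roll":0},{"linear":[0,0,0.3],"roll":0},{"linear":[0,0,0.15],"roll":0},{"linear":[0,0,0],"roll":0},{"linear":[0,0,0],"roll":0}]'
python3 -m jog '[{"linear":[0,0,0.1],"roll":0},{"linear":[0,0,0.1],"roll":0},{"linear":[0,0,0],"roll":0},{"linear":[0,0,0],"roll":0}]'
python3 -c "
from h import *
go(.4997,-.256)"
```

```text
time_s: 7.35
position: [0.5008, -0.259, 0.1973]
tool_rot: [[-0.282, 0.959, -0.0], [0.959, 0.282, 0.0], [0.0, -0.0, -1.0]]
ft_force: [0.0, 0.1, 0.3]
grip_width: 0.0092
gripper_force: 40.9
time_s: 7.68
position: [0.5006, -0.2588, 0.1895]
tool_rot: [[-0.282, 0.959, -0.0], [0.959, 0.282, 0.0], [0.0, -0.0, -1.0]]
ft_force: [-0.1, 1.6, -0.8]
grip_width: 0.0093
gripper_force: 41.1
t 7.6833 p [ 0.5006 -0.2588  0.1895] units [ 0.074 -0.001  0.   ] yaw y 16.37 q6 -55.7 z [-1.e-04  3.e-04 -1.e+00] w 0.0093 F [-0.1  1.6 -0.8]
```

```bash
python3 -m jog '[{"linear":[0,0,0.1],"roll":0},{"linear":[0,0,0.1],"roll":0},{"linear":[0,0,0],"roll":0},{"linear":[0,0,0],"roll":0}]'
python3 -c "
from h import *
go(.4997,-.256)"
```

```text
time_s: 8.02
position: [0.5, -0.2589, 0.1807]
tool_rot: [[-0.282, 0.96, -0.002], [0.96, 0.282, 0.001], [0.001, -0.002, -1.0]]
ft_force: [-3.9, 0.7, -1.3]
grip_width: 0.0094
gripper_force: 40.9
t 8.0167 p [ 0.5    -0.2589  0.1807] units [0.072 0.012 0.   ] yaw y 16.36 q6 -55.7 z [-2.e-03  7.e-04 -1.e+00] w 0.0094 F [-3.9  0.7 -1.3]
```

```bash
python3 -m jog '[{"linear":[0.004,-0.015,0.1],"roll":0},{"linear":[0,0,0.1],"roll":0},{"linear":[0,0,0.1],"roll":0},{"linear":[0,0,0],"roll":0},{"linear":[0,0,0],"roll":0}]'
python3 -c "
from h import *
go(.4997,-.256)"
```

```text
time_s: 8.43
position: [0.4998, -0.2589, 0.1686]
tool_rot: [[-0.282, 0.96, -0.001], [0.96, 0.282, 0.001], [0.001, -0.001, -1.0]]
ft_force: [-3.1, 0.3, -1.9]
grip_width: 0.0095
gripper_force: 40.7
t 8.4333 p [ 0.4998 -0.2589  0.1686] units [0.071 0.018 0.   ] yaw y 16.36 q6 -55.8 z [-1.2e-03  9.0e-04 -1.0e+00] w 0.0095 F [-3.1  0.3 -1.9]
```

```bash
python3 -m jog '[{"linear":[0.003,-0.012,0.1],"roll":0},{"linear":[0,0,0.05],"roll":0},{"linear":[0,0,0.05],"roll":0},{"linear":[0,0,0],"roll":0},{"linear":[0,0,0],"roll":0}]'
python3 -m jog '[{"linear":[0,0,0.025],"roll":0},{"linear":[0,0,0.025],"roll":0},{"linear":[0,0,0],"roll":0},{"linear":[0,0,0],"roll":0}]'
```

```text
time_s: 8.85
position: [0.4996, -0.259, 0.161]
tool_rot: [[-0.282, 0.959, -0.0], [0.959, 0.282, 0.0], [0.0, -0.0, -1.0]]
ft_force: [-1.4, 1.6, -2.5]
grip_width: 0.0092
gripper_force: 40.8
time_s: 9.18
position: [0.4996, -0.2591, 0.1593]
tool_rot: [[-0.282, 0.96, 0.0], [0.96, 0.282, 0.0], [0.0, 0.0, -1.0]]
ft_force: [-3.6, 2.2, 0.2]
grip_width: 0.0097
gripper_force: 41.2
```

```bash
python3 -m jog '[{"linear":[0.003,-0.012,0.02],"roll":0},{"linear":[0,0,0],"roll":0},{"linear":[0,0,0],"roll":0}]'
python3 -m jog '[{"linear":[0,0,0.015],"roll":0},{"linear":[0,0,0],"roll":0},{"linear":[0,0,0],"roll":0}]'
```

```text
time_s: 9.43
position: [0.4993, -0.2592, 0.1587]
tool_rot: [[-0.282, 0.96, 0.001], [0.96, 0.282, -0.0], [-0.0, 0.001, -1.0]]
ft_force: [-1.7, 2.7, 1.1]
grip_width: 0.0093
gripper_force: 41.4
time_s: 9.68
position: [0.4994, -0.2592, 0.1586]
tool_rot: [[-0.282, 0.959, 0.001], [0.959, 0.282, -0.001], [-0.001, 0.001, -1.0]]
ft_force: [-1.8, 3.2, 5.5]
grip_width: 0.0093
gripper_force: 42.1
```

```bash
cat > chk.py <<'E'
import sys
from rig import env
s=env.observe();z=s["position"][2];f=s["ft_force"]
print(round(z,4),[round(v,1) for v in f],"Tz",round(s["wrist_torque"][2],2),"q6",round(s["q"][5],1))
sys.exit(z<.1580 or f[2]<2.5 or f[2]>12 or abs(f[0])>8 or abs(f[1])>8)
E
python3 -m jog '[{"linear":[0.012,-0.006,0],"roll":1},{"linear":[0,0,0],"roll":0},{"linear":[0,0,0],"roll":0}]' >/dev/null; python3 chk.py &&
python3 -m jog '[{"linear":[0,-0.0056,0],"roll":1},{"linear":[0,0,0],"roll":0},{"linear":[0,0,0],"roll":0}]' >/dev/null && python3 chk.py &&
python3 -m jog '[{"linear":[0,-0.0056,0],"roll":1},{"linear":[0,0,0],"roll":0},{"linear":[0,0,0],"roll":0}]' >/dev/null && python3 chk.py &&
python3 -m jog '[{"linear":[0,-0.0056,0],"roll":1},{"linear":[0,0,0],"roll":0},{"linear":[0,0,0],"roll":0}]' >/dev/null && python3 chk.py &&
python3 -m jog '[{"linear":[0,-0.0056,0],"roll":1},{"linear":[0,0,0],"roll":0},{"linear":[0,0,0],"roll":0}]' >/dev/null && python3 chk.py &&
python3 -m jog '[{"linear":[0,-0.0056,0],"roll":1},{"linear":[0,0,0],"roll":0},{"linear":[0,0,0],"roll":0}]' >/dev/null && python3 chk.py
```

```text
0.1586 [np.float64(-1.0), np.float64(3.0), np.float64(5.9)] Tz 0.02 q6 -51.0False
```

```bash
sed -i 's/sys.exit(\(.*\))$/sys.exit(int(\1))/; s/round(v,1) for/float(round(v,1)) for/' chk.py
python3 -m jog '[{"linear":[0.006,-0.0056,0],"roll":1},{"linear":[0,0,0],"roll":0},{"linear":[0,0,0],"roll":0}]' >/dev/null && python3 chk.py &&
python3 -m jog '[{"linear":[0,-0.0056,0],"roll":1},{"linear":[0,0,0],"roll":0},{"linear":[0,0,0],"roll":0}]' >/dev/null && python3 chk.py &&
python3 -m jog '[{"linear":[0,-0.0056,0],"roll":1},{"linear":[0,0,0],"roll":0},{"linear":[0,0,0],"roll":0}]' >/dev/null && python3 chk.py &&
python3 -m jog '[{"linear":[0,-0.0056,0],"roll":1},{"linear":[0,0,0],"roll":0},{"linear":[0,0,0],"roll":0}]' >/dev/null && python3 chk.py &&
python3 -m jog '[{"linear":[0,-0.0056,0],"roll":1},{"linear":[0,0,0],"roll":0},{"linear":[0,0,0],"roll":0}]' >/dev/null && python3 chk.py &&
python3 -m jog '[{"linear":[0,-0.0056,0],"roll":1},{"linear":[0,0,0],"roll":0},{"linear":[0,0,0],"roll":0}]' >/dev/null && python3 chk.py
```

```text
0.1584 [1.2, 1.6, 5.2] Tz 0.05 q6 -46.1
0.1583 [0.8, 0.8, 4.8] Tz 0.02 q6 -41.1
0.158 [1.6, -0.4, 3.1] Tz -0.04 q6 -36.2
0.1576 [2.4, -0.5, 0.6] Tz 0.01 q6 -31.2
```

```bash
python3 -m jog '[{"linear":[0,0,0.015],"roll":0},{"linear":[0,0,0],"roll":0},{"linear":[0,0,0],"roll":0}]' >/dev/null; python3 chk.py;  python3 -m jog '[{"linear":[0,0,0.015],"roll":0},{"linear":[0,0,0],"roll":0},{"linear":[0,0,0],"roll":0}]' >/dev/null; python3 chk.py
```

```text
0.1571 [2.4, -0.7, -1.3] Tz -0.0 q6 -31.0
0.1567 [2.8, -1.3, -0.3] Tz -0.01 q6 -30.9
```

```bash
python3 -m jog '[{"linear":[0,0.01,0.025],"roll":0},{"linear":[0,0,0.025],"roll":0},{"linear":[0,0,0],"roll":0},{"linear":[0,0,0],"roll":0}]' >/dev/null; python3 chk.py;  python3 -m jog '[{"linear":[0,0,0.025],"roll":0},{"linear":[0,0,0.025],"roll":0},{"linear":[0,0,0],"roll":0},{"linear":[0,0,0],"roll":0}]' >/dev/null; python3 chk.py
```

```text
0.1546 [2.6, -0.8, 0.5] Tz -0.04 q6 -30.9
0.1527 [2.0, -0.2, 1.2] Tz -0.02 q6 -30.9
```

```bash
python3 -m jog '[{"linear":[0,0.005,0.03],"roll":0},{"linear":[0,0,0.03],"roll":0},{"linear":[0,0,0],"roll":0},{"linear":[0,0,0],"roll":0}]' >/dev/null; python3 chk.py;  python3 -m jog '[{"linear":[0,0,0.025],"roll":0},{"linear":[0,0,0.025],"roll":0},{"linear":[0,0,0],"roll":0},{"linear":[0,0,0],"roll":0}]' >/dev/null; python3 chk.py;python3 -m jog '[{"linear":[0,0,0.025],"roll":0},{"linear":[0,0,0],"roll":0},{"linear":[0,0,0],"roll":0}]' >/dev/null; python3 chk.py
```

```text
0.1502 [1.7, -0.4, 2.0] Tz -0.05 q6 -30.9
0.1483 [0.8, -0.2, 4.1] Tz -0.07 q6 -30.9
0.1474 [0.1, -0.7, 4.6] Tz -0.06 q6 -30.9
```

```bash
python3 -m jog '[{"linear":[0,0,0.012],"roll":0},{"linear":[0,0,0],"roll":0},{"linear":[0,0,0],"roll":0}]' >/dev/null; python3 chk.py;  python3 -m jog '[{"linear":[0,0,0.012],"roll":0},{"linear":[0,0,0],"roll":0},{"linear":[0,0,0],"roll":0}]' >/dev/null; python3 chk.py
python3 -m jog '[{"linear":[0,0,0.01],"roll":0},{"linear":[0,0,0],"roll":0},{"linear":[0,0,0],"roll":0}]' >/dev/null; python3 chk.py
```

```text
0.1471 [0.3, -0.1, 5.9] Tz -0.07 q6 -30.9
0.1468 [-1.0, -0.6, 8.2] Tz -0.09 q6 -30.9
0.1468 [-1.6, 0.9, 9.6] Tz -0.03 q6 -30.9
```

```bash
python3 -m jog '[{"linear":[0,0,-0.03],"roll":0},{"linear":[0,0,0],"roll":0},{"linear":[0,0,0],"roll":0},{"linear":[0,0,0],"roll":0},{"linear":[0,0,0],"roll":0},{"linear":[0,0,0],"roll":0},{"linear":[0,0,0],"roll":0}]' 0 60
python3 -m jog '[{"linear":[0,0,-0.4],"roll":0},{"linear":[0,0,-0.8],"roll":0},{"linear":[0,0,-0.8],"roll":0},{"linear":[0,0,-0.3],"roll":0},{"linear":[0,0,0],"roll":0},{"linear":[0,0,0],"roll":0}]' 1
python3 -c "
from h import *
go(.4997,-.256,.11)
s=env.observe();R=np.array(s['tool_rot']);print('axis est',np.array(s['position'])+.00257*R[:,0])
im=optics.get_image('scene')[:,:,::-1][90:200,120:260]
cv2.imwrite('pics/m2.png',cv2.resize(im,None,fx=5,fy=5,interpolation=2))"
```

```text
time_s: 14.35
position: [0.4983, -0.2586, 0.147]
tool_rot: [[0.15, 0.989, -0.0], [0.989, -0.15, 0.0], [0.0, -0.0, -1.0]]
ft_force: [0.4, -0.2, 0.1]
grip_width: 0.0427
gripper_force: 0.0
time_s: 14.85
position: [0.4983, -0.2586, 0.2391]
tool_rot: [[0.15, 0.989, 0.0], [0.989, -0.15, -0.0], [-0.0, 0.0, -1.0]]
ft_force: [0.5, 0.1, -0.5]
grip_width: 0.0855
gripper_force: 0.0
t 14.85 p [ 0.4983 -0.2586  0.2391] units [0.07  0.024 3.228] yaw y -8.64 q6 -30.9 z [ 4.e-04 -3.e-04 -1.e+00] w 0.0855 F [ 0.5  0.1 -0.5]
axis est [ 0.49868496 -0.25604359  0.2391299 ]
```

View pics/m2.png

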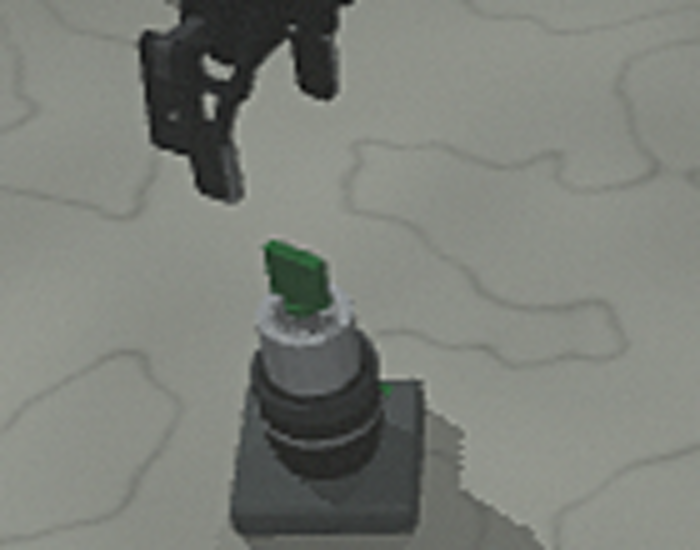

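The green paddle stands upright in the collet with its collar just above the nut (crop (300,290)), released. Now going down to grip the nut.

```bash
python3 -m jog '[{"linear":[0.067,0.007,0.3],"roll":0},{"linear":[0,0,0.5],"roll":0},{"linear":[0,0,0.6],"roll":0},{"linear":[0,0,0.6],"roll":0},{"linear":[0,0,0.5],"roll":0},{"linear":[0,0,0.4],"roll":0},{"linear":[0,0,0.2],"roll":0},{"linear":[0,0,0.12],"roll":0},{"linear":[0,0,0],"roll":0},{"linear":[0,0,0],"roll":0}]' 1
python3 -m jog '[{"linear":[0,0,0],"roll":0},{"linear":[0,0,0],"roll":0},{"linear":[0,0,0],"roll":0},{"linear":[0,0,0],"roll":0},{"linear":[0,0,0],"roll":0},{"linear":[0,0,0],"roll":0}]' -1 60
python3 chk.py
```

```text
time_s: 15.73
position: [0.4992, -0.2562, 0.1107]
tool_rot: [[0.15, 0.989, 0.0], [0.989, -0.15, -0.0], [-0.0, 0.0, -1.0]]
ft_force: [0.1, 0.9, -0.3]
grip_width: 0.0853
gripper_force: 0.0
time_s: 16.23
position: [0.499, -0.2562, 0.1116]
tool_rot: [[0.15, 0.989, 0.001], [0.989, -0.15, -0.001], [-0.001, 0.001, -1.0]]
ft_force: [-2.5, 0.6, 7.7]
grip_width: 0.0529
gripper_force: 62.3
0.1116 [-2.5, 0.6, 7.7] Tz -0.04 q6 -30.6
```

```bash
sed -i 's/sys.exit.*/sys.exit(int(abs(s["wrist_torque"][2])>1.0 or max(abs(v) for v in f)>25))/' chk.py
python3 -m jog '[{"linear":[0,0,-0.02],"roll":0.5},{"linear":[0,0,0],"roll":1},{"linear":[0,0,0],"roll":1},{"linear":[0,0,0],"roll":0},{"linear":[0,0,0],"roll":0}]' - 80 >/dev/null; python3 chk.py &&
python3 -m jog '[{"linear":[0,0,0],"roll":1},{"linear":[0,0,0],"roll":1},{"linear":[0,0,0],"roll":1},{"linear":[0,0,0],"roll":1},{"linear":[0,0,0],"roll":1},{"linear":[0,0,0],"roll":1}]' >/dev/null; python3 chk.py &&
python3 -m jog '[{"linear":[0,0,0],"roll":1},{"linear":[0,0,0],"roll":1},{"linear":[0,0,0],"roll":1},{"linear":[0,0,0],"roll":1},{"linear":[0,0,0],"roll":1},{"linear":[0,0,0],"roll":0}]' >/dev/null; python3 chk.py
```

```text
0.1118 [-1.1, 0.4, 5.7] Tz -0.18 q6 -18.2
0.1119 [2.6, -2.4, 3.0] Tz 0.21 q6 11.9
0.1119 [3.3, -4.0, 1.3] Tz -0.24 q6 37.0
```

```bash
python3 -m jog '[{"linear":[0,0,0],"roll":1},{"linear":[0,0,0],"roll":1},{"linear":[0,0,0],"roll":1},{"linear":[0,0,0],"roll":1},{"linear":[0,0,0],"roll":0}]' >/dev/null; python3 chk.py &&
python3 -m jog '[{"linear":[0,0,0],"roll":1},{"linear":[0,0,0],"roll":1},{"linear":[0,0,0],"roll":1},{"linear":[0,0,0],"roll":0}]' >/dev/null; python3 chk.py && 
python3 -m jog '[{"linear":[0,0,0],"roll":1},{"linear":[0,0,0],"roll":0},{"linear":[0,0,0],"roll":0}]' >/dev/null; python3 chk.py && 
python3 -m jog '[{"linear":[0,0,0],"roll":1},{"linear":[0,0,0],"roll":0},{"linear":[0,0,0],"roll":0}]' >/dev/null; python3 chk.py && 
python3 -m jog '[{"linear":[0,0,0],"roll":1},{"linear":[0,0,0],"roll":0},{"linear":[0,0,0],"roll":0}]' >/dev/null; python3 chk.py && 
python3 -m jog '[{"linear":[0,0,0],"roll":1},{"linear":[0,0,0],"roll":0},{"linear":[0,0,0],"roll":0}]' >/dev/null; python3 chk.py
```

```text
0.1119 [2.4, -5.4, 0.6] Tz -0.11 q6 57.0
0.1119 [3.1, -7.9, -0.5] Tz -0.12 q6 72.0
0.1119 [2.0, -8.1, 0.8] Tz -0.16 q6 76.7
0.1119 [2.8, -7.9, 1.1] Tz -0.13 q6 81.7
0.1119 [1.9, -8.8, 0.8] Tz -0.11 q6 86.7
0.1119 [0.6, -9.4, 0.3] Tz -0.12 q6 91.7
```

```bash
python3 -m jog '[{"linear":[0.013,0.015,0],"roll":1},{"linear":[0,0,0],"roll":0},{"linear":[0,0,0],"roll":0}]' >/dev/null; python3 chk.py &&
python3 -m jog '[{"linear":[0,0,0],"roll":1},{"linear":[0,0,0],"roll":0},{"linear":[0,0,0],"roll":0}]' >/dev/null; python3 chk.py && 
python3 -m jog '[{"linear":[0,0,0],"roll":1},{"linear":[0,0,0],"roll":0},{"linear":[0,0,0],"roll":0}]' >/dev/null; python3 chk.py && 
python3 -m jog '[{"linear":[0,0,0],"roll":1},{"linear":[0,0,0],"roll":0},{"linear":[0,0,0],"roll":0}]' >/dev/null; python3 chk.py
python3 -c "
from h import *
im=optics.get_image('scene')[:,:,::-1][90:200,120:260]
cv2.imwrite('pics/m3.png',cv2.resize(im,None,fx=5,fy=5,interpolation=2))"
```

```text
0.1118 [-5.6, -0.0, 7.5] Tz 0.21 q6 96.6
0.1117 [-7.4, 1.7, 9.5] Tz 0.47 q6 101.6
0.1116 [-7.6, 2.6, 8.7] Tz 0.02 q6 106.6
0.1118 [-1.2, -3.8, 2.3] Tz -0.08 q6 111.7
```

View pics/m3.png

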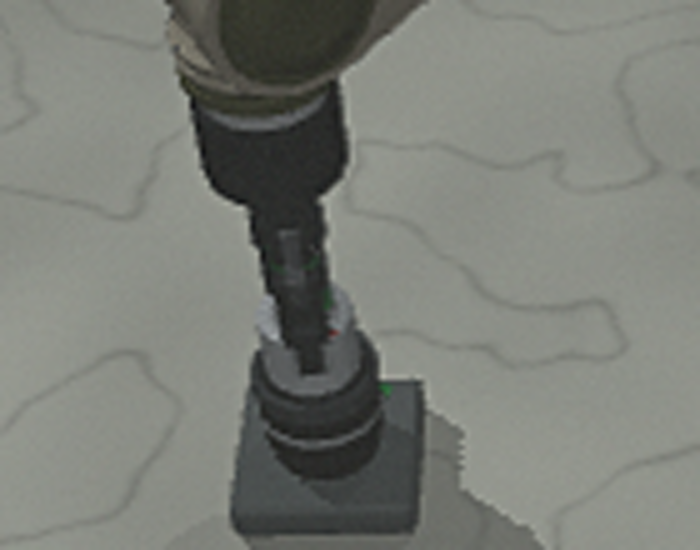

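```bash
python3 -c "
from h import *
C=np.array([.4998,-.255,.134])
for n in('scene0','m3'):
    im=cv2.imread('pics/scene0.png') if n=='scene0' else optics.get_image('scene')[:,:,::-1].copy()
    h=cv2.cvtColor(im,cv2.COLOR_BGR2HSV).astype(int)[135:170,165:200]
    b=im[135:170,165:200].astype(int);w=np.clip(b[...,2]-np.maximum(b[...,0],b[...,1])-20,0,None)
    y,x=np.mgrid[135:170,165:200];u,v=(w*x).sum()/w.sum(),(w*y).sum()/w.sum()
    P=onz('scene',u,v,.134)-C;print(n,u,v,w.sum(),P.round(4),np.degrees(np.arctan2(P[1],P[0])))
go(.499,-.256)
"
```

```text
scene0 183.14383561643837 146.3972602739726 146 [-0.0259 -0.0034  0.    ] -172.52838287795674
m3 186.43478260869566 156.0 23 [0.0077 0.0205 0.    ] 69.35092275333955
t 20.5 p [ 0.4992 -0.2581  0.1117] units [-0.048 -0.022 -0.   ] yaw y -150.98 q6 111.7 z [ 9.0e-04 -2.8e-03 -1.0e+00] w 0.0522 F [-0.8 -5.2  2.5]
```

The mark has turned about 118° while the gripper turned 142°, so the fingers slipped one facet at the last torque rise. That is probably the stop. I'll regrip centred and harder, then check.

```bash
python3 -m jog '[{"linear":[0,0,0],"roll":0},{"linear":[0,0,0],"roll":0},{"linear":[0,0,0],"roll":0},{"linear":[0,0,0],"roll":0},{"linear":[-0.048,-0.022,0],"roll":0},{"linear":[0,0,0],"roll":-1},{"linear":[0,0,0],"roll":-1},{"linear":[0,0,0],"roll":-1},{"linear":[0,0,0],"roll":-1},{"linear":[0,0,0],"roll":-0.5},{"linear":[0,0,0],"roll":0},{"linear":[0,0,0],"roll":0}]' 1
python3 -c "
from h import *
go(.499,-.256,.109)"
```

```text
time_s: 21.5
position: [0.4989, -0.2545, 0.1112]
tool_rot: [[0.78, -0.625, -0.0], [-0.625, -0.78, 0.0], [-0.0, -0.0, -1.0]]
ft_force: [0.0, 0.1, -0.4]
grip_width: 0.0853
gripper_force: 0.0
t 21.5 p [ 0.4989 -0.2545  0.1112] units [0.025 0.027 0.054] yaw y -128.71 q6 89.6 z [-0.e+00  2.e-04 -1.e+00] w 0.0853 F [ 0.   0.1 -0.4]
```

```bash
python3 -m jog '[{"linear":[0.025,0.027,0],"roll":0},{"linear":[0,0,0],"roll":0},{"linear":[0,0,0],"roll":0},{"linear":[0,0,0],"roll":0},{"linear":[0,0,0],"roll":0},{"linear":[0,0,0],"roll":0},{"linear":[0,0,0],"roll":0},{"linear":[0,0,0],"roll":0}]' -1 120
python3 chk.py
python3 -m jog '[{"linear":[0,0,0],"roll":0.5},{"linear":[0,0,0],"roll":0},{"linear":[0,0,0],"roll":0}]' >/dev/null; python3 chk.py &&
python3 -m jog '[{"linear":[0,0,0],"roll":0.5},{"linear":[0,0,0],"roll":0},{"linear":[0,0,0],"roll":0}]' >/dev/null; python3 chk.py && 
python3 -m jog '[{"linear":[0,0,0],"roll":0.5},{"linear":[0,0,0],"roll":0},{"linear":[0,0,0],"roll":0}]' >/dev/null; python3 chk.py && 
python3 -m jog '[{"linear":[0,0,0],"roll":0.5},{"linear":[0,0,0],"roll":0},{"linear":[0,0,0],"roll":0}]' >/dev/null; python3 chk.py
```

```text
time_s: 22.17
position: [0.4984, -0.2572, 0.1124]
tool_rot: [[0.781, -0.625, -0.001], [-0.625, -0.781, -0.002], [0.001, 0.002, -1.0]]
ft_force: [-6.2, -2.9, 10.5]
grip_width: 0.0511
gripper_force: 123.8
0.1124 [-6.2, -2.9, 10.5] Tz -0.04 q6 89.4
0.1124 [-2.0, -5.3, 7.5] Tz -0.13 q6 91.9
0.1125 [2.4, -8.8, 4.1] Tz -0.13 q6 94.4
0.1126 [3.6, -11.0, 3.7] Tz 0.92 q6 96.8
0.1126 [4.8, -14.5, -1.4] Tz 1.24 q6 99.3
```

The torque rises sharply at q6 ≈ 96°, which is the stop. Letting go and checking.

```bash
python3 -m jog '[{"linear":[0,0,0],"roll":0},{"linear":[0,0,0],"roll":0},{"linear":[0,0,0],"roll":0},{"linear":[0,0,0],"roll":0},{"linear":[0,0,0],"roll":0},{"linear":[0,0,0],"roll":0}]' 1
python3 -m jog '[{"linear":[0,0,-0.3],"roll":0},{"linear":[0,0,-0.6],"roll":0},{"linear":[0,0,-0.8],"roll":0},{"linear":[0,0,-0.8],"roll":0},{"linear":[0,0,-0.8],"roll":0},{"linear":[0,0,-0.5],"roll":0},{"linear":[0,0,0],"roll":0},{"linear":[0,0,0],"roll":0}]'
python3 -c "
from h import *
C=np.array([.4998,-.255,.134])
im=optics.get_image('scene')[:,:,::-1].copy()
b=im[135:170,165:200].astype(int);w=np.clip(b[...,2]-np.maximum(b[...,0],b[...,1])-20,0,None)
y,x=np.mgrid[135:170,165:200];u,v=(w*x).sum()/w.sum(),(w*y).sum()/w.sum()
P=onz('scene',u,v,.134)-C;print(u,v,w.sum(),P.round(4),np.degrees(np.arctan2(P[1],P[0])))
go(.499,-.256)
cv2.imwrite('pics/m4.png',cv2.resize(im[90:200,120:260],None,fx=5,fy=5,interpolation=2))"
```

```text
time_s: 23.67
position: [0.499, -0.256, 0.1112]
tool_rot: [[0.661, -0.751, -0.0], [-0.751, -0.661, 0.0], [-0.0, -0.0, -1.0]]
ft_force: [-0.6, 0.5, -0.4]
grip_width: 0.0853
gripper_force: 0.0
time_s: 24.33
position: [0.4991, -0.2562, 0.2638]
tool_rot: [[0.661, -0.751, 0.001], [-0.751, -0.661, -0.001], [0.002, -0.0, -1.0]]
ft_force: [0.1, -0.8, -0.3]
grip_width: 0.0856
gripper_force: 0.0
185.52830188679246 155.8679245283019 106 [0.008  0.0179 0.    ] 66.01398560012865
t 24.3833 p [ 0.4988 -0.2559  0.2625] units [ 0.006 -0.003 -0.   ] yaw y -138.64 q6 99.4 z [-7.e-04  6.e-04 -1.e+00] w 0.0849 F [-0.6 -0.   0.1]
```

View pics/m4.png

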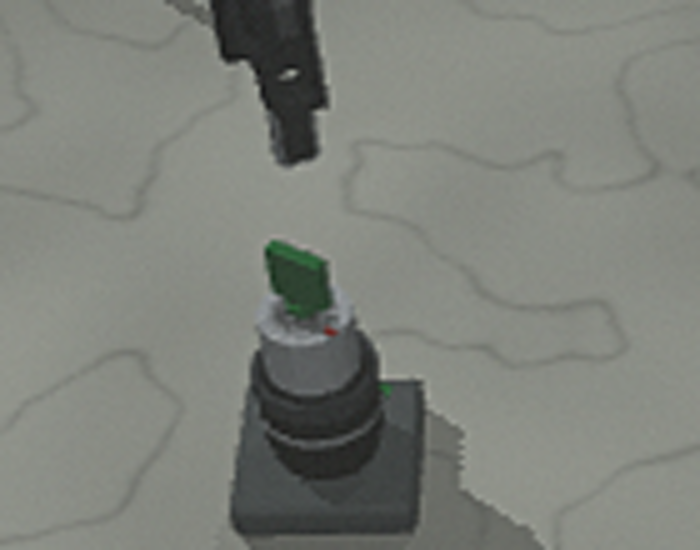

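Both grips came up against the same hard angle (q6 ≈ 96°). The mark has turned at least 2.12 rad from its non-zero start, the paddle is upright and home, and the robot is clear. Handing in.

```bash
python3 -c "
from rig import env
print(env.close_job())"
```

```text
the job is handed in; nothing more can be done
None
```

I handed the job in at about 24 s: the green paddle is home in the drive slot and let go, and the nut is turned clockwise to what I took as its stop from a sharp torque rise (nut angle and jaw grip not read directly). The fingers slipped one facet on the nut before I regripped; the hand-in returned no verdict.

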